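# Set up to weigh bulbs: carrier on the scale, scoop out of the half-covered bin

### The arm

A 6-joint arm with a two-finger parallel gripper is mounted at the origin on the work surface. World frame = base frame: x ahead of the robot, y to its left, z up, the work surface at z = 0. Lengths are in m, angles in rad, forces in N, time in s.
With the tool pointing down it reaches from about 0.35 to 0.925 m from the base axis. Payload 6.4 kg.
Tool frame: the origin (TCP) lies on the centre line of the jaws, within the pads' length; the fingertips stand 22 mm ahead of it and the grasp point (between the pads) lies 3 mm ahead of it; z points along the fingers, y is the direction in which the jaws open and shut (so a half turn about z gives the same grasp; the last joint's range is limited). The gripper opens to 94 mm and grips with 3 to 60 N. Pads are 16 mm wide; open, the fingers measure 119 mm over their backs; the gripper's body (75 mm by 177 mm) begins 78 mm behind the grasp point.
Start: joints at [1.006, 0.245, 1.558, -0, 1.339, -0.174], TCP at [0.248, 0.601, 0.227] pointing down, gripper open.
Joint ranges: [-3.13, 3.13], [-1.02, 2.26], [0.13, 2.54], [-0.95, 4.09], [0.21, 2.88], [-2.74, 2.74]. Speed limits (rad/s): [2.57, 2.57, 3.14, 3.14, 3.14, 3.14].

### API

Orientations are given as a rotation vector (axis times angle).
In Python, from plant import observe, get_image, camera_model, manip gives the robot as it stands.
- The arm moves only by the tool step_arm, never from a script. Its argument "deltas" is a list of rows, each a list of 7 numbers: the shift along the tool's x, y, z in mm, then the turn, a rotation vector about the tool's x, y, z in degrees, then the finger opening in mm, from 0 to 94. A call has 1 to 5 rows; each row is the pose to reach, as a shift and turn from the pose commanded when the call began, along the tool's axes at that moment; what a row does not reach only later rows make up. A row lasts 1/10 s, in which the tool goes at most 50 mm and 8.59 degrees, less where a joint would pass 70% of its speed; a pose out of reach is approached as far as the arm can. A call with a gripper value outside its range is refused whole. The fingers move at their own pace and stop on an object; "grip_force" is the grip in N (left out, the last holds). Time passes only in rows, so rows that repeat a pose let the fingers close. It gives the time, the measured TCP pose, the force and the opening at its end, in the units of the state.
- observe(): the state, without advancing time (a new reading comes with each control period).
- get_image(name): name is "scene" or "top" or "wrist"; returns the picture (384x512x3 uint8, blue, green, red); there is no depth.
- camera_model(name): a dict with "fx", "fy", "cx", "cy" (pixels), "k1" (the pictures are not rectified: a ray, as slopes to the right and down, at radius r is drawn at 1 + k1 r^2 times it, then the intrinsics apply), "cam_to_world" (4x4, takes a point from camera to world coordinates). Camera axes: x right, y down, z forward; pixel columns grow to the right and rows downward; lengths in m; the calibration is good to about 2 mm. A picture is of the moment at which its call begins: read the wrist's pose just before it. camera_model takes no time and is no camera call; for the wrist camera it gives the pose at the moment of the call.
- manip.sign_off(): hands the job in, once; it reports no verdict.
The state is a dict: "t": time; "joint_pos": joint angles; "joint_velocities": joint speeds; "joint_efforts": joint torques, N m; "position": TCP position; "ee_rot": TCP orientation; "contact_force": force on the tool from outside, world axes, zero at the start; "moment": the same for the moment, N m; "width": opening from 0.0 (shut) to 1.0 (fully open).
Only numpy, scipy, OpenCV 4.12 (cv2) and the standard library are available. Lean on these libraries where they do the work, as an engineer would, in place of code of your own. Each camera call takes 0.05 s, during which the arm holds its last target.

### The job

Get ready to weigh out the cleaned bulbs. First stand the empty wooden carrier upright on the middle of the spring scale's pan, setting it down gently so the pan does not hit bottom, and let go of it; then take the scoop by its wooden handle out of the half-covered wooden bin, slanting it handle first through the open half because it is longer than the opening. Finish while holding the scoop still in the air, all of it about a hand's breadth or more above the bin's top and touching nothing, with the carrier still centred on the pan, the bin not dragged about, and the loose bulbs, the mug and the spool of twine left where they are.

Things in the scene. Friction and masses are not known exactly. Their poses are not given: they have to be found in the camera images.
- tote: Empty wooden carrier (small garden tote), about 0.3 kg: a tray 150 mm long (its x) by 100 mm wide (its y), slatted sides 44 mm high, two gable ends at x = +-71 mm rising to z = 145 mm, and a straight wooden rail joining them lengthways. Origin at the centre of its underside, z up.
- tote_rail (a point): Middle of the carrier's rail, 127 mm above the carrier's underside. The rail runs along the carrier's x (136 mm free length); it is 18 mm wide (along y) and 26 mm tall, this point at its centre. Axes as the carrier's.
- scale: White mechanical kitchen scale, fixed on the table, housing 172 mm (its x) by 192 mm (its y) and 105 mm high, round dial on its +x face, turned away from the robot. Origin at the centre of its underside. Its round steel pan is on top.
- pan_top (a point): Centre of the upper face of the scale's pan: a flat steel disc 190 mm across and 6 mm thick without a rim, upper face 136 mm above the table when empty. It sinks straight down as it is loaded, sprung at 0.4 N per mm (the empty carrier sinks it 6 to 10 mm), and hits bottom at 22 mm.
- pan (a joint): How far the scale's pan has sunk, m: 0 empty, 0.022 at its bottom stop.
- bin: Low wooden bin, loose, 2.4 kg, 321 mm long (its x) by 196 mm wide (its y), walls 8 mm, floor 6 mm thick. Origin at the centre of its underside, z up. A fixed board roofs it from the -x end (nearest the robot) to x = -47 mm; the rest, to x = +152 mm, is the open mouth, 200 mm long, 180 mm wide inside. Inner length 305 mm. Side walls beside the mouth slope from 100 mm high at the board to 70 mm.
- bin_board_edge (a point): Middle of the edge of the bin's roof board, where the mouth begins, on the board's top face: x = -47 mm, z = 100 mm in the bin's frame. The board is 8 mm thick (underside at z = 92 mm).
- bin_end_top (a point): Middle of the top of the bin's low end wall, at the mouth end, inner face: x = +152 mm, z = 70 mm in the bin's frame.
- scoop: Aluminium scoop, dark wooden handle, 285 mm long, 62 mm wide, about 0.13 kg, lying flat on the bin's floor, bowl under the board, handle in the mouth. Origin at mid-length on its flat underside; x to the handle end, z up. Bowl x = -142 to -2 mm: flat bottom, sides 40 mm high, lower at the lip. Handle x = +26 to +122 mm, then a ball end 43 mm across. Balances at about x = +18 mm.
- scoop_handle (a point): Middle of the scoop's wooden handle: x = +74 mm, 23 mm above the underside in the scoop's frame. The handle is 22 mm wide (y), 26 mm tall and 96 mm long. Axes as the scoop's.
- scoop_lip (a point): Middle of the front lip of the scoop's bowl, at its underside: x = -142 mm in the scoop's frame.
- scoop_butt (a point): Outermost point of the ball end of the scoop's handle: x = +142 mm, 21 mm above the underside in the scoop's frame.
- bulb1: Loose flower bulb, 48 mm across and 61 mm high, beyond the carrier; leave it alone. Origin at its underside.
- bulb2: Loose flower bulb, 42 mm across and 54 mm high, beyond the carrier; leave it alone. Origin at its underside.
- bulb3: Loose flower bulb, 44 mm across and 56 mm high, on the robot's side of the carrier; leave it alone. Origin at its underside.
- mug: White mug, 76 mm across and 88 mm high; leave it alone. Origin at its underside.
- twine: Spool of twine, 60 mm across and 60 mm high; leave it alone. Origin at its underside.
Not all that is in view belongs to the job. What is meant by the tote is not purple or yellow, and is the larger of those in its own colour.

How it is judged:
By the outcome, as a careful person would: the job done as asked, in the order asked, and still so for the second after the job is handed in, while the arm keeps its last pose, push and grip.
It also fails if it takes over 58 s, if anything falls off the work surface, if the arm or the gripper's body presses on something with over 40 N, if the wrist force passes 120 N, or if a joint passes its speed limit or range.

## Working session

There is one attempt and no reset: what is moved stays moved. The work goes in short steps, Python scripts to look and compute and a tool call to move; the robot and the scene stay as the last step left them, time stands still between calls to the robot, and variables do not carry over. Pictures are saved under pics/ and viewed, and the job is handed in when it is done.

Besides the shell and the picture viewer there is one more tool, called after "Emit:" by a JSON object that holds its "api" and its "payload". step_arm: Moves the arm, as the interface text tells. Its arguments: {"type":"object","properties":{"deltas":{"type":"array","items":{"type":"array","items":{"type":"number"}}},"grip_force":{"type":"number"}},"required":["deltas"]}

```bash
mkdir -p pics; ls; python3 - <<'E'
from plant import observe,get_image,camera_model
import cv2
o=observe();print(o['t'],o['position'],o['ee_rot'],o['width'])
for n in ['scene','top']:
    cv2.imwrite(f'pics/{n}0.png',get_image(n)); m=camera_model(n);print(n,{k:v for k,v in m.items()})
E
```

```text
pics
0.0 [0.24727632 0.60053956 0.22639804] [-6.09772793e-01 -3.08118097e+00  2.67722114e-03] 0.9980197802816988
scene {'fx': 440.5688709901725, 'fy': 440.5688709901725, 'cx': 258.82886104932965, 'cy': 191.35944289358108, 'k1': -0.021968830494701032, 'cam_to_world': array([[-0.42176141,  0.63479398, -0.64742097,  1.23685077],
       [ 0.90663471,  0.28624875, -0.30995993,  0.33238661],
       [-0.01143726, -0.71770346, -0.69625494,  0.89752287],
       [ 0.        ,  0.        ,  0.        ,  1.        ]])}
top {'fx': 435.47742416531696, 'fy': 435.47742416531696, 'cx': 260.8010827331029, 'cy': 183.23028431503204, 'k1': 0.020497558306258372, 'cam_to_world': array([[ 8.60069349e-04, -9.94997311e-01,  9.98980034e-02,
         3.61841351e-01],
       [-9.99977503e-01, -1.52030005e-03, -6.53310814e-03,
         3.96096812e-03],
       [ 6.65229997e-03, -9.98901371e-02, -9.94976235e-01,
         1.29265702e+00],
       [ 0.00000000e+00,  0.00000000e+00,  0.00000000e+00,
         1.00000000e+00]])}
```

View pics/scene0.png

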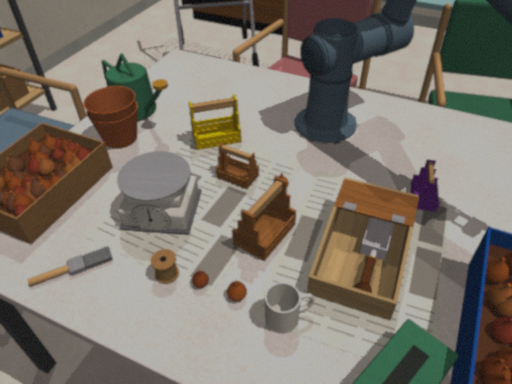

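View pics/top0.png

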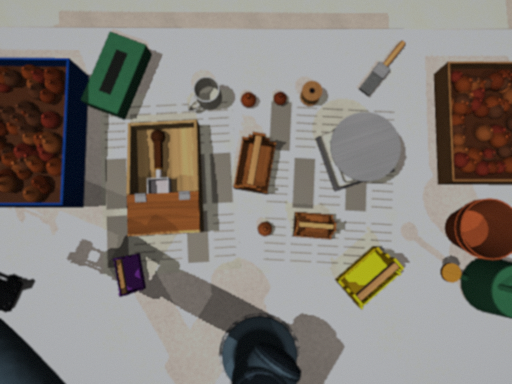

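Tote candidates in the top view are the large brown carrier (255,162), a small brown one (314,225), a yellow one (370,275) and a purple one (129,273). By the description it is the large brown one. I'll check it in close crops.

```bash
cat > h.py <<'E'
import numpy as np,cv2
from plant import observe,get_image,camera_model
from scipy.spatial.transform import Rotation as R
def ray(m,u,v):
    K=np.array([[m['fx'],0,m['cx']],[0,m['fy'],m['cy']],[0,0,1]])
    p=cv2.undistortPoints(np.array([[[u,v]]],float),K,np.array([m['k1'],0,0,0,0.]))[0,0]
    T=m['cam_to_world'];return T[:3,3],T[:3,:3]@np.array([p[0],p[1],1])
def onz(m,u,v,z):
    o,d=ray(m,u,v);return o+d*(z-o[2])/d[2]
def proj(m,P):
    T=m['cam_to_world'];c=(np.asarray(P)-T[:3,3])@T[:3,:3];x,y=c[0]/c[2],c[1]/c[2];s=1+m['k1']*(x*x+y*y)
    return np.array([m['fx']*x*s+m['cx'],m['fy']*y*s+m['cy']])
def tri(ms,ps):
    A=np.zeros((3,3));b=np.zeros(3)
    for m,p in zip(ms,ps):
        o,d=ray(m,*p);d=d/np.linalg.norm(d);Q=np.eye(3)-np.outer(d,d);A+=Q;b+=Q@o
    return np.linalg.solve(A,b)
E
python3 - <<'E'
import cv2
t=cv2.imread('pics/top0.png');s=cv2.imread('pics/scene0.png')
a=t[120:240,110:290];cv2.imwrite('pics/c1.png',cv2.resize(a,(720,480),interpolation=cv2.INTER_CUBIC))
a=t[90:210,300:420];b=s[140:270,95:305]
cv2.imwrite('pics/c2.png',cv2.resize(a,(600,600),interpolation=cv2.INTER_CUBIC))
cv2.imwrite('pics/c3.png',cv2.resize(b,None,fx=3.8,fy=3.8,interpolation=cv2.INTER_CUBIC))
E
```

```text
(no output)
```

View pics/c1.png

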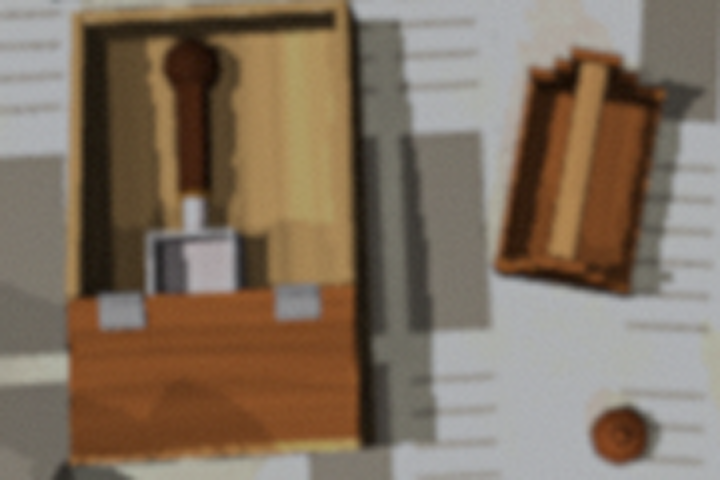

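View pics/c2.png

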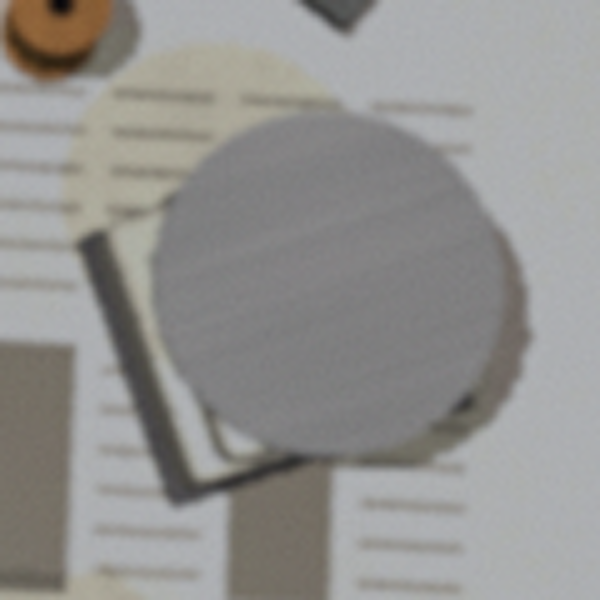

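View pics/c3.png

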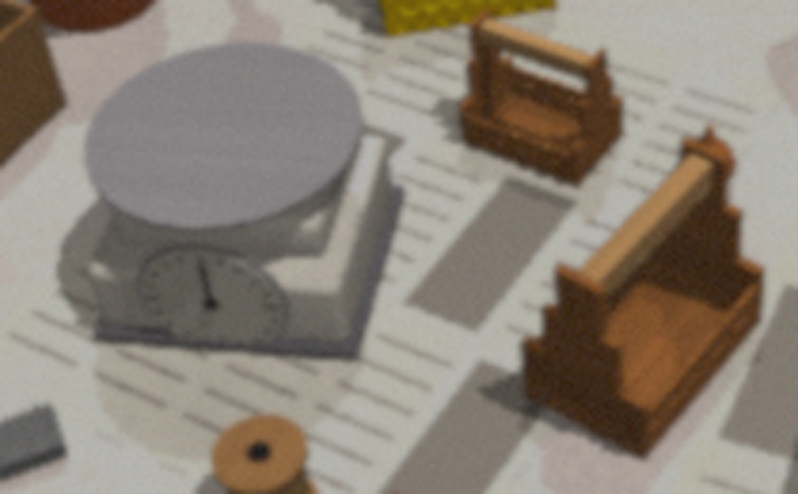

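```bash
python3 - <<'E'
from h import *
m=camera_model('top');s=camera_model('scene')
c1=lambda x,y:(110+(x+.5)/4-.5,120+(y+.5)/4-.5)
c2=lambda x,y:(300+(x+.5)/5-.5,90+(y+.5)/5-.5)
c3=lambda x,y:(95+(x+.5)/3.8-.5,140+(y+.5)/3.8-.5)
np.set_printoptions(precision=4,suppress=True)
# rail
a=onz(m,*c1(593,63),.140);b=onz(m,*c1(565,258),.140)
print('rail',a,b,(a+b)/2,np.linalg.norm(a-b),np.degrees(np.arctan2(*(a-b)[1::-1])))
a2=onz(s,*c3(593,277),.140);b2=onz(s,*c3(704,163),.140);print('scene rail',a2,b2,(a2+b2)/2,np.linalg.norm(a2-b2),np.degrees(np.arctan2(*(a2-b2)[1::-1])))
# pan by threshold
im=cv2.imread('pics/top0.png')
hsv=cv2.cvtColor(im,cv2.COLOR_BGR2HSV)
c=[onz(m,*c2(x,y),.136) for x,y in[(152,270),(507,290),(330,112),(340,460)]]
for p in c:print('pan',p)
A=np.array([[p[0],p[1],1] for p in c]);sol=np.linalg.lstsq(A,[-(p[0]**2+p[1]**2) for p in c],rcond=None)[0];cx,cy=-sol[:2]/2;print('circle',cx,cy,(cx*cx+cy*cy-sol[2])**.5)
c=[onz(s,*c3(x,y),.136) for x,y in[(87,145),(361,127),(240,43),(205,227)]]
A=np.array([[p[0],p[1],1] for p in c]);sol=np.linalg.lstsq(A,[-(p[0]**2+p[1]**2) for p in c],rcond=None)[0];cx,cy=-sol[:2]/2;print('circle scene',cx,cy,(cx*cx+cy*cy-sol[2])**.5)
# bin
for n,x,y,z in [('boardL',68,300,.1),('boardR',357,288,.1),('nearL',72,462,.1),('nearR',360,444,.1),('farL',70,14,.07),('farR',347,3,.07),('ball',191,65,.027),('hstart',193,190,.042),('hend',192,85,.042),('bowlL',148,232,.046),('bowlR',243,232,.046)]:
    print(n,onz(m,*c1(x,y),z))
print('small tote',onz(m,314,225,.1),'mug',onz(m,207,93,.088),'bulb3',onz(m,265,229,.05),'tw',onz(m,312,92,.06))
E
```

```text
rail [0.6069 0.0044 0.14  ] [0.4751 0.0228 0.14  ] [0.541  0.0136 0.14  ] 0.13303586223603575 -7.956314714176943
scene rail [0.6052 0.0079 0.14  ] [0.4817 0.0301 0.14  ] [0.5434 0.019  0.14  ] 0.1255450353364318 -10.190250184247247
pan [ 0.5856 -0.19    0.136 ]
pan [ 0.5749 -0.3809  0.136 ]
pan [ 0.6727 -0.2879  0.136 ]
pan [ 0.4828 -0.289   0.136 ]
circle 0.5777212192391218 -0.28531001798210387 0.09529962400554641
circle scene 0.5811824653082309 -0.28355320910090964 0.0936940398373019
boardL [0.4497 0.363  0.1   ]
boardR [0.4582 0.166  0.1   ]
nearL [0.3398 0.3567 0.1   ]
nearR [0.3518 0.1623 0.1   ]
farL [0.6561 0.3769 0.07  ]
farR [0.6649 0.1802 0.07  ]
ball [0.6286 0.3003 0.027 ]
hstart [0.5337 0.2932 0.042 ]
hend [0.6107 0.2957 0.042 ]
bowlL [0.5027 0.3237 0.046 ]
bowlR [0.5028 0.2557 0.046 ]
small tote [ 0.3673 -0.1491  0.1   ] mug [0.7395 0.1487 0.088 ] bulb3 [ 0.3561 -0.0162  0.05  ] tw [ 0.7522 -0.1526  0.06  ]
```

```bash
cat >> h.py <<'E'
np.set_printoptions(precision=4,suppress=True)
def down(yaw):  # tool y along world dir of object's y at yaw (deg); tool x = -obj x
    return R.from_euler('z',yaw,degrees=True)*R.from_matrix(np.array([[-1,0,0],[0,1,0],[0,0,-1.]]))
def delta(P,Rt):
    o=observe();R0=R.from_rotvec(o['ee_rot'])
    print('t',o['t'],'pos',o['position'],'F',o['contact_force'],'w',o['width']*94)
    print('mm',(R0.inv().apply(np.array(P)-o['position'])*1000).round(1),'deg',np.degrees((R0.inv()*Rt).as_rotvec()).round(2))
E
python3 - <<'E'
from h import *
delta([.542,.016,.28],down(-9))
E
```

```text
t 0.1 pos [0.2473 0.6006 0.2265] F [ 0.3049 -0.1216  0.8098] w 93.981121370326
mm [-495.1 -428.4  -53. ] deg [ -0.09  -0.03 -13.39]
```

Emit:
{"api": "step_arm", "payload": {"deltas": [[-37, -33, -10, 0, 0, -3, 94], [-75, -65, -20, 0, 0, -6, 94], [-112, -97, -30, 0, 0, -9, 94], [-149, -129, -42, 0, 0, -12, 94], [-186, -161, -53, 0, 0, -13.4, 94]]}}

```text
t: 0.6
position: [0.3577, 0.3809, 0.2801]
ee_rot: [-0.243, -3.132, 0.001]
contact_force: [0.9, 0.5, -0.5]
width: 0.999
```

```bash
python3 - <<'E'
from h import *
delta([.542,.016,.28],down(-9))
E
```

```text
t 0.6 pos [0.3577 0.3809 0.2801] F [ 0.898   0.5148 -0.5034] w 93.95089278911242
mm [-238.4 -332.1    0.2] deg [-0.02 -0.01  0.12]
```

Emit:
{"api": "step_arm", "payload": {"deltas": [[-28, -40, 0, 0, 0, 0, 94], [-56, -78, 0, 0, 0, 0, 94], [-84, -117, 0, 0, 0, 0, 94], [-112, -156, 0, 0, 0, 0, 94], [-140, -195, 0, 0, 0, 0, 94]]}}

```text
t: 1.1
position: [0.4656, 0.1664, 0.2799]
ee_rot: [-0.246, -3.132, -0.0]
contact_force: [0.3, 0.9, 0.5]
width: 1.002
```

Emit:
{"api": "step_arm", "payload": {"deltas": [[-28, -39, 0, 0, 0, 0, 94], [-56, -78, 0, 0, 0, 0, 94], [-84, -117, 0, 0, 0, 0, 94], [-98, -137, 0, 0, 0, 0, 94], [-98, -137, 0, 0, 0, 0, 94]]}}

```text
t: 1.6
position: [0.5413, 0.015, 0.2794]
ee_rot: [-0.253, -3.13, 0.0]
contact_force: [-0.6, 0.1, 1.1]
width: 0.998
```

```bash
python3 - <<'E'
from h import *
delta([.542,.016,.133],down(-9))
m=camera_model('wrist');im=get_image('wrist');cv2.imwrite('pics/w1.png',im)
import pickle;pickle.dump(m,open('w1.pkl','wb'))
for P in [[.475,.024,.14],[.607,.006,.14]]: print(proj(m,P))
E
```

```text
t 1.6 pos [0.5413 0.015  0.2794] F [-0.6368  0.0971  1.1135] w 93.83010968723919
mm [ -0.7   1.1 146.4] deg [-0.02 -0.07 -0.24]
[250.7444 121.4776]
[254.0892 242.8507]
```

View pics/w1.png

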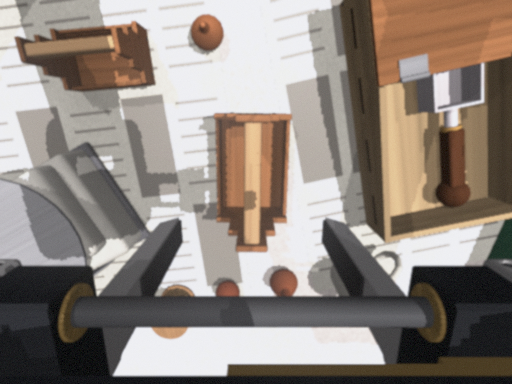

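The wrist view shows the large brown carrier, with its rail running from (254,123) to (252,244) between the fingers. The small brown carrier is at top left and is clearly a different object.

```bash
python3 - <<'E'
from h import *
import pickle;m=pickle.load(open('w1.pkl','rb'))
a=onz(m,254,123,.14);b=onz(m,252,244,.14);c=(a+b)/2
print(a,b,c,np.linalg.norm(a-b),np.degrees(np.arctan2(*(b-a)[1::-1])))
yaw=np.degrees(np.arctan2(*(b-a)[1::-1]))
delta([c[0],c[1],.131],down(yaw))
# scoop ball & handle from wrist
for n,u,v,z in[('ball',453,193,.027),('hs',453,128,.042)]:print(n,onz(m,u,v,z))
E
```

```text
[0.477 0.027 0.14 ] [0.608  0.0034 0.14  ] [0.5425 0.0152 0.14  ] 0.1331164209497692 -10.185639069849914
t 1.65 pos [0.5406 0.0167 0.2794] F [-0.6839  0.1483  0.5253] w 94.06595912172547
mm [ -2.3  -1.2 148.4] deg [ 0.02 -0.09  1.05]
ball [0.6291 0.3011 0.027 ]
hs [0.5309 0.2891 0.042 ]
```

Emit:
{"api": "step_arm", "payload": {"deltas": [[-1, -1, 35, 0, 0, 0.5, 94], [-2, -1, 70, 0, 0, 1, 94], [-2, -1, 105, 0, 0, 1, 94], [-2, -1, 130, 0, 0, 1, 94], [-2, -1, 148, 0, 0, 1, 80]]}}

```text
t: 2.15
position: [0.5406, 0.0184, 0.1297]
ee_rot: [-0.27, -3.127, -0.001]
contact_force: [-0.1, -0.1, 0.4]
width: 0.948
```

Emit:
{"api": "step_arm", "payload": {"deltas": [[0, 0, 0, 0, 0, 0, 50], [0, 0, 0, 0, 0, 0, 30], [0, 0, 0, 0, 0, 0, 10], [0, 0, 0, 0, 0, 0, 10], [0, 0, 0, 0, 0, 0, 10]], "grip_force": 25}}

```text
t: 2.65
position: [0.5431, 0.0163, 0.1332]
ee_rot: [0.273, 3.128, -0.0]
contact_force: [-0.1, 0.5, 0.3]
width: 0.529
```

Emit:
{"api": "step_arm", "payload": {"deltas": [[0, 0, 0, 0, 0, 0, 10], [0, 0, 0, 0, 0, 0, 10]]}}

```text
t: 2.85
position: [0.5426, 0.0163, 0.1323]
ee_rot: [0.274, 3.129, -0.0]
contact_force: [0.4, -0.9, 0.6]
width: 0.355
```

Emit:
{"api": "step_arm", "payload": {"deltas": [[0, 0, 0, 0, 0, 0, 10], [0, 0, 0, 0, 0, 0, 10], [0, 0, 0, 0, 0, 0, 10], [0, 0, 0, 0, 0, 0, 10]]}}

```text
t: 3.25
position: [0.5424, 0.0163, 0.1319]
ee_rot: [-0.274, -3.129, 0.0]
contact_force: [0.1, -0.3, -1.5]
width: 0.191
```

Emit:
{"api": "step_arm", "payload": {"deltas": [[0, 0, -8, 0, 0, 0, 10], [0, 0, -20, 0, 0, 0, 10], [0, 0, -40, 0, 0, 0, 10], [0, 0, -65, 0, 0, 0, 10], [0, 0, -90, 0, 0, 0, 10]]}}

```text
t: 3.75
position: [0.5423, 0.0165, 0.2235]
ee_rot: [-0.273, -3.13, -0.0]
contact_force: [0.3, 0.5, -3.3]
width: 0.19
```

Emit:
{"api": "step_arm", "payload": {"deltas": [[0, 0, -25, 0, 0, 0, 10], [0, 0, -50, 0, 0, 0, 10], [0, 0, -75, 0, 0, 0, 10], [0, 0, -90, 0, 0, 0, 10], [0, 0, -95, 0, 0, 0, 10]]}}

```text
t: 4.25
position: [0.5432, 0.0163, 0.3196]
ee_rot: [0.273, 3.126, -0.0]
contact_force: [-0.1, 0.9, -2.8]
width: 0.193
```

```bash
python3 - <<'E'
from h import *
delta([.579,-.284,.318],down(-10))
cv2.imwrite('pics/s1.png',get_image('scene'))
E
```

```text
t 4.25 pos [0.5432 0.0163 0.3196] F [-0.0957  0.92   -2.7574] w 18.138679443776823
mm [ -87.4 -289.5    1.9] deg [0.   0.21 0.01]
```

View pics/s1.png

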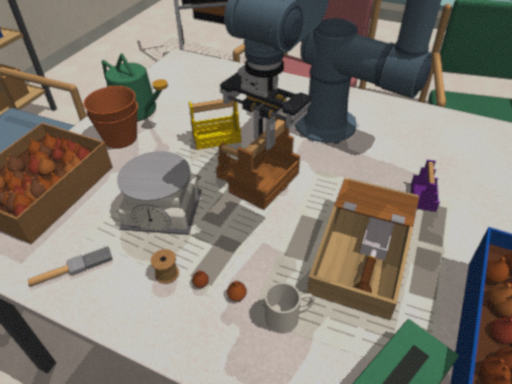

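The carrier hangs level, about 50 mm above pan height. I'll carry it across.

Emit:
{"api": "step_arm", "payload": {"deltas": [[-3, -10, 0, 0, 0, 0, 10], [-9, -30, 0, 0, 0, 0, 10], [-18, -60, 0, 0, 0, 0, 10], [-27, -90, 0, 0, 0, 0, 10], [-36, -120, 0, 0, 0, 0, 10]]}}

```text
t: 4.8
position: [0.5564, -0.1096, 0.3149]
ee_rot: [-0.273, -3.126, -0.001]
contact_force: [-0.2, -0.7, -3.0]
width: 0.189
```

Emit:
{"api": "step_arm", "payload": {"deltas": [[-9, -30, 0, 0, 0, 0, 10], [-18, -60, 0, 0, 0, 0, 10], [-27, -90, 0, 0, 0, 0, 10], [-36, -120, 0, 0, 0, 0, 10], [-42, -140, 0, 0, 0, 0, 10]]}}

```text
t: 5.3
position: [0.5734, -0.2556, 0.3148]
ee_rot: [-0.276, -3.126, -0.002]
contact_force: [-0.2, 0.0, -3.8]
width: 0.191
```

Emit:
{"api": "step_arm", "payload": {"deltas": [[-4, -15, 0, 0, 0, 0, 10], [-8, -26, 0, 0, 0, 0, 10], [-9, -29.5, 0, 0, 0, 0, 10], [-9, -29.5, 0, 0, 0, 0, 10], [-9, -29.5, 0, 0, 0, 0, 10]]}}

```text
t: 5.8
position: [0.5781, -0.283, 0.3172]
ee_rot: [0.272, 3.13, 0.0]
contact_force: [0.4, -0.2, -3.4]
width: 0.186
```

```bash
python3 - <<'E'
from h import *
delta([.579,-.284,.280],down(-10))
cv2.imwrite('pics/s2.png',get_image('scene'));cv2.imwrite('pics/t2.png',get_image('top'))
E
```

```text
t 5.8 pos [ 0.5781 -0.283   0.3172] F [ 0.365  -0.1616 -3.3993] w 17.487261466572107
mm [-1.  -0.9 37.2] deg [0.02 0.   0.07]
```

View pics/s2.png

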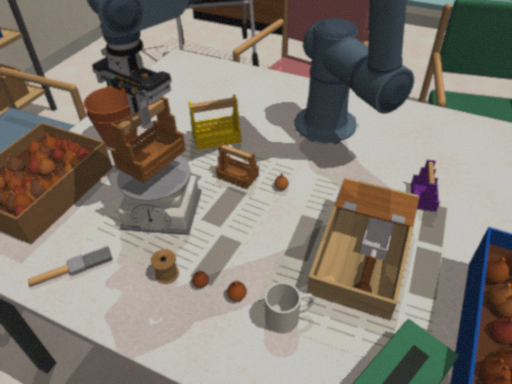

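View pics/t2.png

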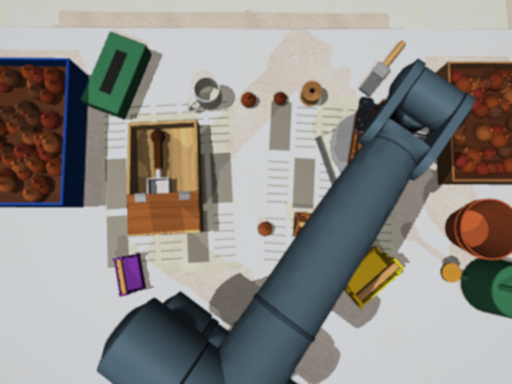

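The carrier hangs over the pan. I'll lower it quickly to just above contact, then slowly.

Emit:
{"api": "step_arm", "payload": {"deltas": [[-0.5, 0, 10, 0, 0, 0, 10], [-1, 0, 24, 0, 0, 0, 10], [-1, 0, 34, 0, 0, 0, 10], [-1, 0, 39, 0, 0, 0, 10], [-1, 0, 42, 0, 0, 0, 10]]}}

```text
t: 6.4
position: [0.5786, -0.2838, 0.2737]
ee_rot: [-0.274, -3.128, -0.002]
contact_force: [-0.5, 0.1, -3.2]
width: 0.19
```

Emit:
{"api": "step_arm", "payload": {"deltas": [[0, 0, 2, 0, 0, 0, 10], [0, 0, 3.5, 0, 0, 0, 10], [0, 0, 5, 0, 0, 0, 10], [0, 0, 6.5, 0, 0, 0, 10], [0, 0, 8, 0, 0, 0, 10]]}}

```text
t: 6.9
position: [0.5791, -0.2841, 0.2674]
ee_rot: [0.274, 3.129, -0.001]
contact_force: [0.0, -0.7, -2.6]
width: 0.196
```

Emit:
{"api": "step_arm", "payload": {"deltas": [[0, 0, 1.5, 0, 0, 0, 10], [0, 0, 3, 0, 0, 0, 10], [0, 0, 3, 0, 0, 0, 10], [0, 0, 3, 0, 0, 0, 10]]}}

```text
t: 7.3
position: [0.5791, -0.2841, 0.2643]
ee_rot: [0.274, 3.129, -0.001]
contact_force: [0.3, -0.6, -1.9]
width: 0.189
```

Emit:
{"api": "step_arm", "payload": {"deltas": [[0, 0, 1.5, 0, 0, 0, 10], [0, 0, 3, 0, 0, 0, 10], [0, 0, 4, 0, 0, 0, 10], [0, 0, 4, 0, 0, 0, 10], [0, 0, 4, 0, 0, 0, 10]]}}

```text
t: 7.8
position: [0.5791, -0.2842, 0.2602]
ee_rot: [0.274, 3.129, -0.001]
contact_force: [0.7, -0.7, 0.2]
width: 0.189
```

```bash
python3 - <<'E'
from h import *
delta([.579,-.284,.280],down(-10))
im=get_image('scene')[50:250,60:240];cv2.imwrite('pics/s3.png',cv2.resize(im,None,fx=3,fy=3,interpolation=cv2.INTER_CUBIC))
delta([.579,-.284,.280],down(-10))
E
```

```text
t 7.8 pos [ 0.5791 -0.2842  0.2602] F [ 0.7096 -0.722   0.1894] w 17.72125543354351
mm [  0.1   0.1 -19.8] deg [-0.02  0.03  0.01]
t 7.85 pos [ 0.5791 -0.2842  0.2603] F [ 0.4164 -0.702  -0.5637] w 17.722604578191813
mm [  0.1   0.1 -19.7] deg [-0.02  0.03  0.01]
```

View pics/s3.png

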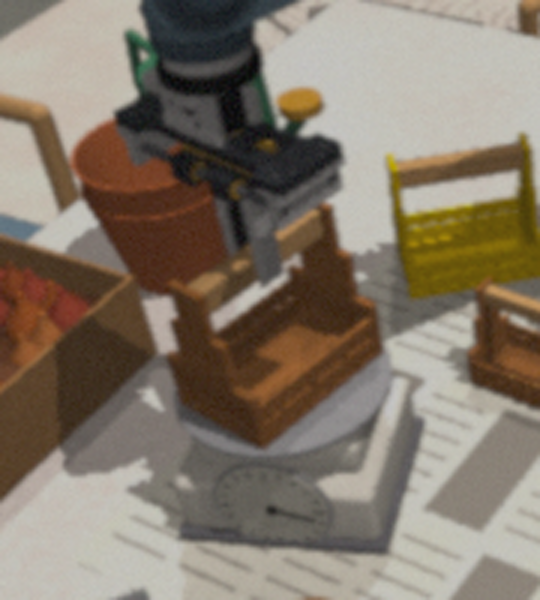

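The carrier rests on the pan with about zero load on the arm. I'll open the gripper and rise.

Emit:
{"api": "step_arm", "payload": {"deltas": [[0, 0, 0, 0, 0, 0, 22], [0, 0, 0, 0, 0, 0, 30], [0, 0, 0, 0, 0, 0, 45], [0, 0, 0, 0, 0, 0, 60], [0, 0, 0, 0, 0, 0, 60]]}}

```text
t: 8.35
position: [0.579, -0.284, 0.2601]
ee_rot: [-0.273, -3.13, -0.0]
contact_force: [0.5, -0.2, -0.2]
width: 0.539
```

Emit:
{"api": "step_arm", "payload": {"deltas": [[0, 0, -5, 0, 0, 0, 60], [0, 0, -20, 0, 0, 0, 60], [0, 0, -45, 0, 0, 0, 60], [0, 0, -75, 0, 0, 0, 60], [0, 0, -95, 0, 0, 0, 60]]}}

```text
t: 8.85
position: [0.5795, -0.2844, 0.3593]
ee_rot: [0.273, 3.126, -0.003]
contact_force: [0.1, 0.0, 0.1]
width: 0.636
```

```bash
python3 - <<'E'
from h import *
delta([.579,.297,.33],down(4))
im=get_image('scene')[50:250,60:240];cv2.imwrite('pics/s4.png',cv2.resize(im,None,fx=3,fy=3,interpolation=cv2.INTER_CUBIC))
E
```

```text
t 8.85 pos [ 0.5795 -0.2844  0.3593] F [0.0683 0.0264 0.1365] w 59.7454524070054
mm [101.4 572.5  27.8] deg [ -0.14   0.21 -13.99]
```

View pics/s4.png

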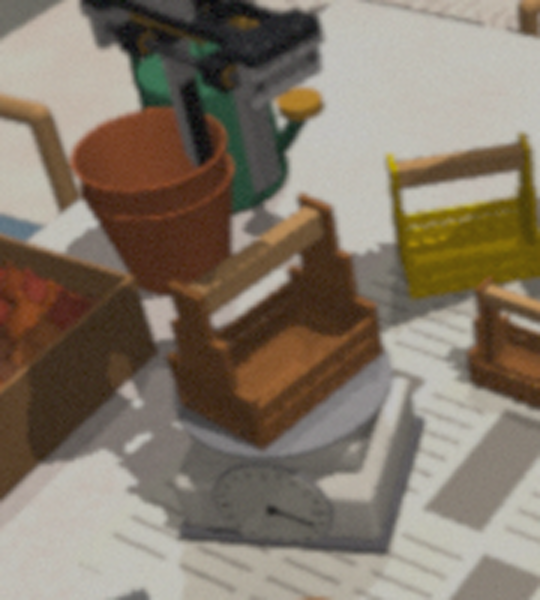

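The carrier stands centred and upright, and the dial shows a part load. Next I'll go over to the bin.

Emit:
{"api": "step_arm", "payload": {"deltas": [[8, 40, 0, 0, 0, -1, 60], [16, 85, 0, 0, 0, -3, 60], [24, 130, 0, 0, 0, -5, 60], [32, 175, 0, 0, 0, -7, 60], [40, 220, 0, 0, 0, -9, 60]]}}

```text
t: 9.4
position: [0.5774, -0.0587, 0.3556]
ee_rot: [0.025, 3.141, -0.0]
contact_force: [1.6, 0.2, 0.9]
width: 0.64
```

```bash
python3 - <<'E'
from h import *
delta([.565,.297,.30],down(4))
E
```

```text
t 9.4 pos [ 0.5774 -0.0587  0.3556] F [1.5528 0.1551 0.8744] w 60.170671220132796
mm [ 18.2 355.5  55.5] deg [-0.01  0.05 -4.93]
```

Emit:
{"api": "step_arm", "payload": {"deltas": [[2, 45, 6, 0, 0, -1, 60], [4, 90, 12, 0, 0, -2, 60], [7, 135, 20, 0, 0, -3, 60], [10, 180, 30, 0, 0, -4, 60], [13, 225, 38, 0, 0, -5, 60]]}}

```text
t: 9.9
position: [0.5682, 0.1666, 0.3172]
ee_rot: [-0.111, 3.139, 0.0]
contact_force: [0.5, -0.3, -0.0]
width: 0.636
```

Emit:
{"api": "step_arm", "payload": {"deltas": [[2, 45, 5, 0, 0, 0, 60], [4, 85, 10, 0, 0, 0, 60], [5, 110, 15, 0, 0, 0, 60], [6, 121, 17, 0, 0, 0, 60], [6, 121, 17, 0, 0, 0, 60]]}}

```text
t: 10.4
position: [0.5538, 0.2858, 0.2999]
ee_rot: [0.113, -3.139, 0.001]
contact_force: [0.4, -0.2, -1.0]
width: 0.636
```

Emit:
{"api": "step_arm", "payload": {"deltas": [[0, 0, 0, 0, 0, 0, 60]]}}

```text
t: 10.5
position: [0.5545, 0.2842, 0.3005]
ee_rot: [-0.109, 3.139, -0.001]
contact_force: [1.1, -0.5, 0.3]
width: 0.64
```

```bash
python3 - <<'E'
from h import *
delta([.565,.297,.30],down(4))
m=camera_model('wrist');im=get_image('wrist');cv2.imwrite('pics/w2.png',im)
import pickle;pickle.dump(m,open('w2.pkl','wb'))
cv2.imwrite('pics/w2c.png',cv2.resize(im[:300,100:400],(600,600),interpolation=cv2.INTER_CUBIC))
for P in [[.6286,.3007,.027],[.532,.292,.042]]: print(proj(m,P))
E
```

```text
t 10.5 pos [0.5545 0.2842 0.3005] F [ 1.099  -0.4592  0.2919] w 60.154348704616275
mm [-11.3  12.1   0.5] deg [-0.02  0.03 -0.03]
[259.7003 210.2171]
[258.9711 150.2536]
```

View pics/w2c.png

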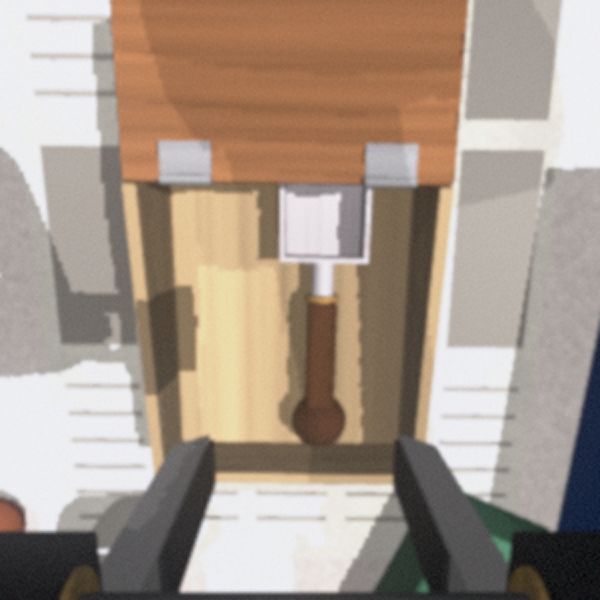

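The wrist view shows the ball end at (259.5,210) and the start of the handle at (260.8,150). Both are within 2 px of the prediction.

```bash
python3 - <<'E'
from h import *
import pickle;m=pickle.load(open('w2.pkl','rb'))
c=lambda x,y:(100+(x+.5)/2-.5,(y+.5)/2-.5)
P={}
for n,x,y,z in[('ball',319,420,.027),('hs',322,300,.042),('he',320,395,.042),('bowlL',281,262,.046),('bowlR',368,262,.046),('brdL',118,186,.1),('brdR',458,187,.1),('endL',158,484,.07),('endR',420,480,.07)]:
    P[n]=onz(m,*c(x,y),z);print(n,P[n])
d=P['ball']-(P['bowlL']+P['bowlR'])/2;yaw=np.degrees(np.arctan2(d[1],d[0]));print('scoop yaw',yaw)
d=P['ball']-P['hs'];print(np.degrees(np.arctan2(d[1],d[0])))
d=P['brdL']-P['brdR'];print('bin yaw',np.degrees(np.arctan2(-d[0],d[1])),np.linalg.norm(d))
ez=np.array([np.cos(np.radians(yaw)),np.sin(np.radians(yaw)),0])
g=P['ball']-.0585*ez;g[2]=.037;print('grasp',g)
delta(g,down(yaw))
E
```

```text
ball [0.6279 0.2999 0.027 ]
hs [0.5311 0.2945 0.042 ]
he [0.6026 0.2984 0.042 ]
bowlL [0.506  0.2636 0.046 ]
bowlR [0.5018 0.3245 0.046 ]
brdL [0.4647 0.1672 0.1   ]
brdR [0.4518 0.3672 0.1   ]
endL [0.6706 0.1833 0.07  ]
endR [0.6542 0.3752 0.07  ]
scoop yaw 2.7040946747321777
3.207580833134186
bin yaw -176.28776045847056 0.2004400376348186
grasp [0.5694 0.2972 0.037 ]
t 10.55 pos [0.5547 0.2839 0.3005] F [-0.3457  0.3671 -1.0987] w 60.043832375937356
mm [-15.5  12.3 263.6] deg [-0.01  0.04  1.23]
```

Emit:
{"api": "step_arm", "payload": {"deltas": [[-4, 3, 20, 0, 0, 0.5, 52], [-8, 6, 60, 0, 0, 1, 52], [-12, 10, 100, 0, 0, 1, 52], [-15, 12, 140, 0, 0, 1, 52], [-15.5, 12, 170, 0, 0, 1, 52]]}}

```text
t: 11.05
position: [0.5687, 0.2964, 0.1278]
ee_rot: [0.079, -3.139, 0.001]
contact_force: [-0.8, -0.2, 0.8]
width: 0.555
```

```bash
python3 - <<'E'
from h import *
delta([.5694,.2972,.037],down(3))
m=camera_model('wrist');im=get_image('wrist');cv2.imwrite('pics/w3.png',im)
import pickle;pickle.dump(m,open('w3.pkl','wb'))
E
```

```text
t 11.05 pos [0.5687 0.2964 0.1278] F [-0.8102 -0.1958  0.7931] w 52.15120031986775
mm [-0.8  0.8 90.8] deg [-0.04 -0.1  -0.1 ]
```

View pics/w3.png

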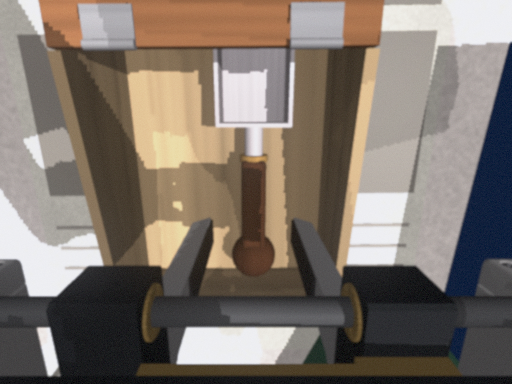

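The handle lies centred between the fingers (finger inner edges at u≈212 and u≈293, handle at u≈254). I'll lower the rest of the way.

Emit:
{"api": "step_arm", "payload": {"deltas": [[0, 0, 25, 0, 0, 0, 52], [-0.5, 0.5, 50, 0, 0, 0, 52], [-0.5, 0.5, 72, 0, 0, 0, 52], [-0.5, 0.5, 85, 0, 0, 0, 52], [-0.5, 0.5, 90, 0, 0, 0, 52]]}}

```text
t: 11.6
position: [0.5693, 0.2977, 0.0396]
ee_rot: [0.081, -3.14, 0.001]
contact_force: [-0.3, -0.2, -0.1]
width: 0.553
```

Emit:
{"api": "step_arm", "payload": {"deltas": [[0, 0, 0, 0, 0, 0, 35], [0, 0, 0, 0, 0, 0, 27], [0, 0, 0, 0, 0, 0, 15], [0, 0, 0, 0, 0, 0, 15], [0, 0, 0, 0, 0, 0, 15]], "grip_force": 40}}

```text
t: 12.1
position: [0.5699, 0.2987, 0.041]
ee_rot: [-0.083, 3.139, -0.0]
contact_force: [0.2, -0.1, 3.0]
width: 0.232
```

Emit:
{"api": "step_arm", "payload": {"deltas": [[0, 0, 0, 0, 0, 0, 15], [0, 0, 0, 0, 0, 0, 15], [0, 0, 0, 0, 0, 0, 15]]}}

```text
t: 12.4
position: [0.5699, 0.2987, 0.041]
ee_rot: [-0.083, 3.139, 0.0]
contact_force: [-0.7, -1.2, 5.6]
width: 0.23
```

Gripped at 21.6 mm, which matches the 22 mm handle. Now I'll tilt it handle up about the lip: tool -y turn with +x, -z shift.

Emit:
{"api": "step_arm", "payload": {"deltas": [[2.6, 0, -15, 0, -3.6, 0, 15], [6, 0, -28, 0, -7.2, 0, 15], [10, 0, -40, 0, -10.8, 0, 15], [15, 0, -52, 0, -14.4, 0, 15], [20.8, 0, -64, 0, -18, 0, 15]]}}

```text
t: 12.9
position: [0.5477, 0.2974, 0.1037]
ee_rot: [-0.074, 2.825, 0.012]
contact_force: [0.5, -0.9, -1.4]
width: 0.234
```

Emit:
{"api": "step_arm", "payload": {"deltas": [[0, 0, 0, 0, 0, 0, 15], [0, 0, 0, 0, 0, 0, 15]]}}

```text
t: 13.1
position: [0.548, 0.2976, 0.1035]
ee_rot: [-0.075, 2.828, 0.012]
contact_force: [-0.3, -0.6, -2.1]
width: 0.23
```

```bash
python3 - <<'E'
from h import *
delta([.57,.2987,.037],down(3))
im=get_image('scene');cv2.imwrite('pics/s5.png',cv2.resize(im[130:330,270:450],None,fx=3,fy=3,interpolation=cv2.INTER_CUBIC))
im=get_image('wrist');cv2.imwrite('pics/w5.png',im)
E
```

```text
t 13.1 pos [0.548  0.2976 0.1035] F [-0.2787 -0.5574 -2.0919] w 21.61445124669327
mm [-0.5 -0.  70.1] deg [ 0.   17.9   0.02]
```

View pics/s5.png

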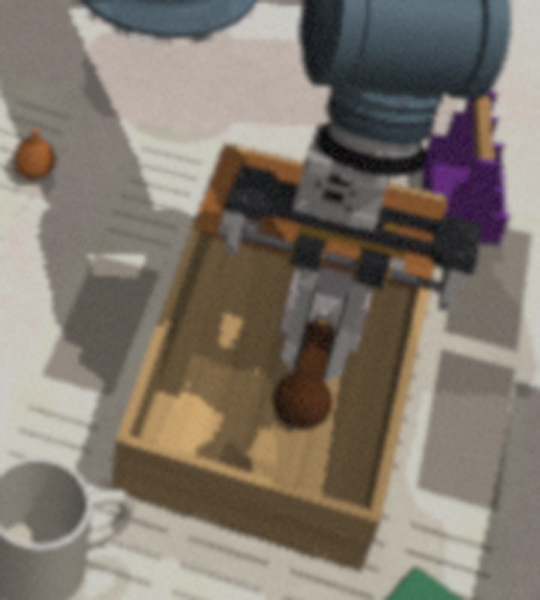

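View pics/w5.png

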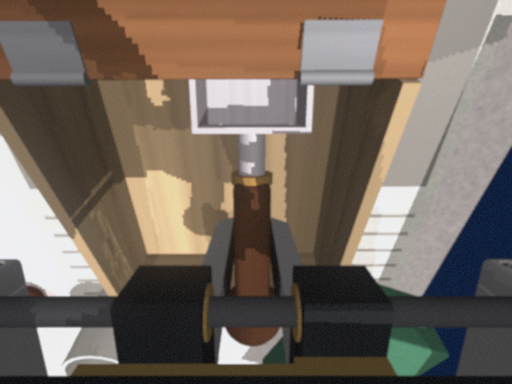

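```bash
python3 - <<'E'
from h import *
print(proj(camera_model('scene'),[.608,.3007,.108]),'seen 370.7 263.2')
E
```

```text
[370.5063 263.3994] seen 370.7 263.2
```

Emit:
{"api": "step_arm", "payload": {"deltas": [[-5, 0, 0, 0, 0, 0, 15], [-15, 0, 0, 0, 0, 0, 15], [-27, 0, 0, 0, 0, 0, 15], [-39, 0, 0, 0, 0, 0, 15], [-50, 0, 0, 0, 0, 0, 15]]}}

```text
t: 13.7
position: [0.5976, 0.3, 0.1202]
ee_rot: [-0.074, 2.826, 0.012]
contact_force: [0.6, 0.3, -0.5]
width: 0.227
```

The ball's projection matches to 0.3 px, so the scoop hasn't slipped. I'll keep sliding along the slant.

Emit:
{"api": "step_arm", "payload": {"deltas": [[-12, 0, 0, 0, 0, 0, 15], [-26, 0, 0, 0, 0, 0, 15], [-42, 0, 0, 0, 0, 0, 15], [-56, 0, 0, 0, 0, 0, 15], [-66, 0, 0, 0, 0, 0, 15]]}}

```text
t: 14.2
position: [0.6602, 0.3033, 0.1405]
ee_rot: [-0.074, 2.826, 0.012]
contact_force: [0.4, -0.7, -1.2]
width: 0.232
```

Emit:
{"api": "step_arm", "payload": {"deltas": [[0, 0, 0, 0, 0, 0, 15], [0, 0, 0, 0, 0, 0, 15]]}}

```text
t: 14.4
position: [0.6585, 0.3033, 0.1396]
ee_rot: [-0.074, 2.827, 0.012]
contact_force: [0.1, -1.0, -1.6]
width: 0.232
```

```bash
python3 - <<'E'
from h import *
delta([.57,.2987,.037],down(3))
im=get_image('scene');cv2.imwrite('pics/s6.png',cv2.resize(im[130:330,270:450],None,fx=3,fy=3,interpolation=cv2.INTER_CUBIC))
im=get_image('wrist');cv2.imwrite('pics/w6.png',im)
E
```

```text
t 14.4 pos [0.6585 0.3033 0.1396] F [ 0.0912 -0.98   -1.6062] w 21.85463259710091
mm [115.9   0.1  70.3] deg [-0.01 17.95  0.01]
```

View pics/s6.png

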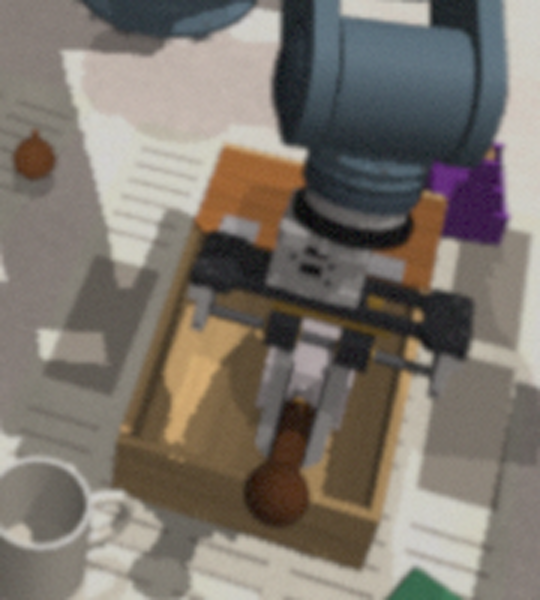

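View pics/w6.png

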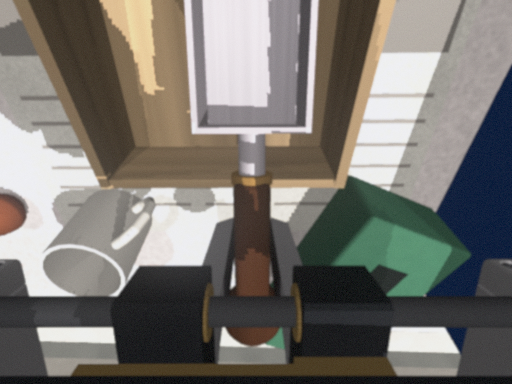

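The lip is now forward of the board edge, at x≈0.476 against 0.457. I'll go slightly further along the axis, then straight up.

Emit:
{"api": "step_arm", "payload": {"deltas": [[-10, 0, 0, 0, 0, 0, 15], [-15, 0, -6, 0, 0, 0, 15], [-22, 0, -25, 0, 0, 0, 15], [-31, 0, -50, 0, 0, 0, 15], [-40, 0, -80, 0, 0, 0, 15]]}}

```text
t: 15.0
position: [0.6718, 0.3038, 0.2288]
ee_rot: [-0.074, 2.828, 0.011]
contact_force: [1.3, 0.0, 0.2]
width: 0.232
```

Emit:
{"api": "step_arm", "payload": {"deltas": [[-10, 0, -30, 0, 0, 0, 15], [-20, 0, -60, 0, 0, 0, 15], [-29, 0, -90, 0, 0, 0, 15], [-38, 0, -118, 0, 0, 0, 15], [-45, 0, -138, 0, 0, 0, 15]]}}

```text
t: 15.5
position: [0.6726, 0.3042, 0.3776]
ee_rot: [-0.074, 2.823, 0.013]
contact_force: [0.3, 0.8, -0.8]
width: 0.228
```

Emit:
{"api": "step_arm", "payload": {"deltas": [[0, 0, -6, 0, 3, 0, 15], [0, 0, -10, 0, 6, 0, 15], [0, 0, -14, 0, 9, 0, 15], [0, 0, -14, 0, 9, 0, 15], [0, 0, -14, 0, 9, 0, 15]]}}

```text
t: 16.0
position: [0.6681, 0.3038, 0.3871]
ee_rot: [-0.078, 2.982, 0.006]
contact_force: [-0.3, 0.5, -1.8]
width: 0.231
```

```bash
python3 - <<'E'
from h import *
delta([.57,.2987,.037],down(3))
cv2.imwrite('pics/s7.png',get_image('scene'));cv2.imwrite('pics/t7.png',get_image('top'));cv2.imwrite('pics/w7.png',get_image('wrist'))
E
```

```text
t 16.0 pos [0.6681 0.3038 0.3871] F [-0.2707  0.5499 -1.8106] w 21.70509037176637
mm [152.2   0.  330.2] deg [0.   9.08 0.01]
```

View pics/s7.png

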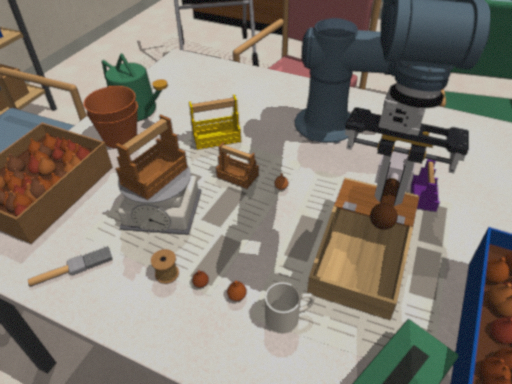

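View pics/t7.png

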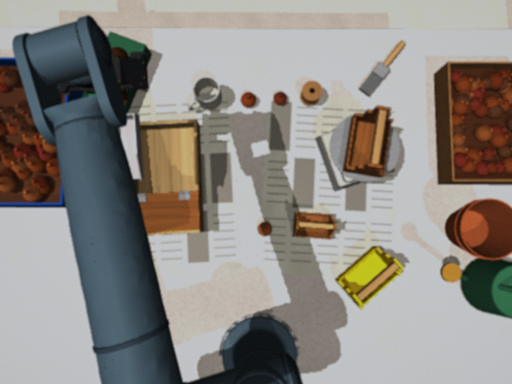

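View pics/w7.png

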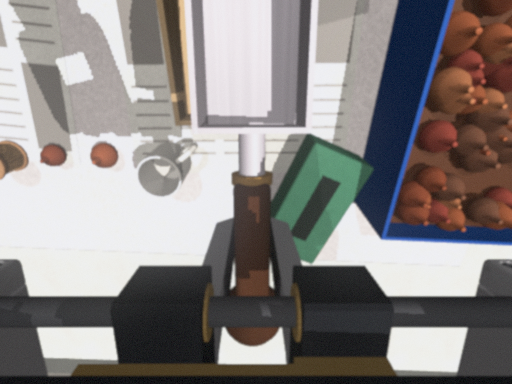

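The scoop is clear in the air and everything else looks undisturbed. I'll check numerically that the carrier is centred and the bin has not moved.

```bash
python3 - <<'E'
import cv2
t=cv2.imread('pics/t7.png');o=cv2.imread('pics/top0.png')
a=cv2.resize(t[90:210,310:430],(600,600),interpolation=cv2.INTER_CUBIC);cv2.imwrite('pics/c7.png',a)
b=cv2.hconcat([cv2.resize(x[110:245,120:215],None,fx=4,fy=4,interpolation=cv2.INTER_CUBIC) for x in(o,t)]);cv2.imwrite('pics/c8.png',b)
E
```

```text
(no output)
```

View pics/c7.png

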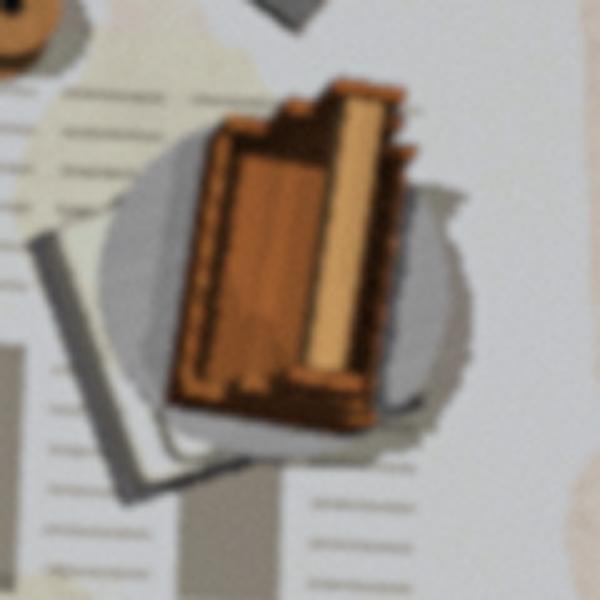

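View pics/c8.png

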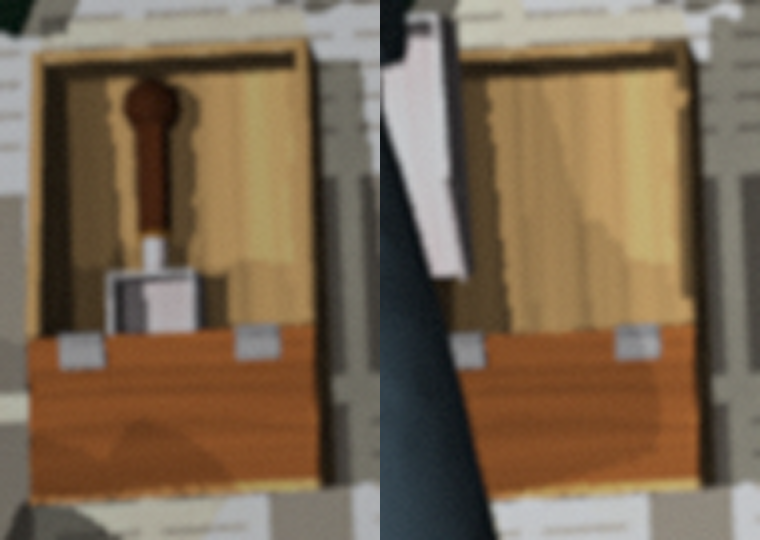

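```bash
python3 - <<'E'
from h import *
m=camera_model('top');c=lambda x,y:(310+(x+.5)/5-.5,90+(y+.5)/5-.5)
a=onz(m,*c(363,97),.268);b=onz(m,*c(327,370),.268);print(a,b,(a+b)/2,np.linalg.norm(a-b),'pan ~ .579 -.284')
E
```

```text
[ 0.6446 -0.2946  0.268 ] [ 0.512  -0.2741  0.268 ] [ 0.5783 -0.2844  0.268 ] 0.13416445127742058 pan ~ .579 -.284
```

Emit:
{"api": "step_arm", "payload": {"deltas": [[0, 0, 0, 0, 0, 0, 15], [0, 0, 0, 0, 0, 0, 15], [0, 0, 0, 0, 0, 0, 15]]}}

```text
t: 16.45
position: [0.6677, 0.3038, 0.3868]
ee_rot: [-0.078, 2.983, 0.006]
contact_force: [0.2, -0.3, -1.8]
width: 0.232
```

```bash
python3 - <<'E'
from plant import manip,observe
import numpy as np
print(np.abs(observe()['joint_velocities']).max());print(manip.sign_off())
E
```

```text
0.0034379565101553917
the job is handed in; nothing more can be done
None
```

The job is done and handed in at about 16.5 s of the 58 s allowed; no verdict came back.

- **Carrier:** I lowered the large brown carrier onto the pan in small steps. The load moved smoothly from the arm to the scale, with the pan sinking about 8 mm of its 22 mm, and then I let go. In the last top view its rail middle is at (0.578, -0.284), against a measured pan centre of (0.579, -0.284). It stands upright.
- **Scoop:** I gripped it by the handle at 40 N, tilted it 18° handle first, slid it out along the slant and lifted it clear. When I checked after the tilt it had not slipped. It is held still with its lowest point, the lip, at a calculated height of about 0.32 m. That is roughly 0.22 m above the bin's top.
- **Surroundings:** Before-and-after crops show no movement of the part of the bin in view; the arm hid its left near side. The bulbs, mug and twine look unmoved by eye, but I did not measure them.
- **Disagreement:** While closing on the handle, the tool rose about 3 mm with an upward force of about 5.6 N. The force was gone once the scoop was lifted.

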